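Sort stripped gearbox parts into trays

ROBOT

A 6-joint arm with a two-finger parallel gripper is mounted at the origin on the work surface. World frame = base frame: x ahead of the robot, y to its left, z up, the work surface at z = 0. Lengths are in m, angles in rad, forces in N, time in s.
With the tool pointing down it reaches from about 0.25 to 0.8 m from the base axis. Payload 8.5 kg.
Tool frame: the origin (TCP) lies between the finger pads; the fingertips stand 17 mm ahead of it and the grasp point (between the pads) lies 2 mm behind it; z points along the fingers, x is the direction in which the jaws open and shut, and the axes are right-handed (so a half turn about z gives the same grasp; the last joint's range is limited). The gripper opens to 85 mm and grips with 20 to 120 N. Pads are 22 mm wide; open, the fingers measure 114 mm over their backs; the gripper's body (76 mm by 85 mm) begins 54 mm behind the grasp point. The pads swing forward as they close: fully open they stand 13 mm farther back than shut.
Start: joints at [1.106, 0.238, -0.013, 1.319, 0, 1.571], TCP at [0.235, 0.469, 0.248] pointing down, gripper open.
Joint ranges: [-2.66, 2.66], [-1.03, 1.9], [-1.14, 1.46], [-1.82, 2.27], [-1.45, 1.34], [-3.14, 3.14]. Speed limits (rad/s): [2.22, 2.22, 2.79, 3.14, 3.14, 3.14].

INTERFACE

Orientations are given as a rotation vector (axis times angle).
In Python, from cell import r, cams, regions_of, place_of gives the robot as it stands. The module is installed in compiled form; this text tells all that it offers.
- The arm moves only by the shell command python3 -m pendant 'ROWS' [FORCE]. ROWS is JSON, a list of rows, each an object with "rotation": the turn, a rotation vector about the tool's x, y, z in rad, a list of three; "linear": the shift along the tool's x, y, z in m, a list of three; "grip": the opening, from 0 (shut) to 1 (fully open). A call has 1 to 10 rows; each row shifts and turns the commanded pose from where the row before left it, along the tool's axes as they then stand; what a row does not reach is not made up. A row lasts 1/10 s, in which the tool goes at most 50 mm and 8.59 degrees, less where a joint would pass 70% of its speed; a pose out of reach is approached as far as the arm can. A call with a gripper value outside its range is refused whole. The fingers move at their own pace and stop on an object; FORCE is the grip in N (left out, the last holds). Time passes only in rows, so rows that do not move let the fingers close. It gives the time, the measured TCP pose, the force and the opening at its end, in the units of the state.
- r.read_state(): the state, without advancing time (a new reading comes with each control period).
- cams.grab_frame(name): name is "scene" or "top" or "wrist"; returns the picture (480x640x3 uint8, red, green, blue); there is no depth.
- cams.calibration(name): a dict with "intrinsics" (3x3 intrinsics, pixels), "view" (4x4, takes a point from world to camera coordinates). Camera axes: x right, y down, z forward; pixel columns grow to the right and rows downward; lengths in m; the calibration is good to about 2 mm. A picture is of the moment at which its call begins: read the wrist's pose just before it. calibration takes no time and is no camera call; for the wrist camera it gives the pose at the moment of the call.
- r.close_job(): hands the job in, once; it reports no verdict.
Trained networks look in the newest picture that a camera, given by its name, has taken for a name from the list of things; names that differ only in an ending like _2 or _b are one class to them, and where a whole thing is asked for, a point or a joint stands for the part that bears it (a point fixed in the world has none). Each returns a list of dicts, best first, with "confidence" (0 to 1); they miss things now and then, are a little off and sometimes report something else, mostly with a low value. They report only what shows in the picture. A call takes as long as a camera call. They do not tell look-alikes from the thing itself.
- regions_of(camera, label): "mask" (480x640 bool, what is visible of it) and "point" ([column, row] in pixels, amid what is visible of it).
- place_of(camera, label): "point" ([column, row] in pixels: a listed point, or the origin of a listed thing).
The state is a dict: "time_s": time; "joint_positions": joint angles; "joint_vel": joint speeds; "joint_efforts": joint torques, N m; "position": TCP position; "tool_rot": TCP orientation; "contact_force": force on the tool from outside, world axes, zero at the start; "moment": the same for the moment, N m; "opening": finger opening in m.
Only numpy, scipy, OpenCV 4.12 (cv2) and the standard library are available. Lean on these libraries where they do the work, as an engineer would, in place of code of your own. Each camera call takes 0.05 s, during which the arm holds its last target. There are 200 camera calls.

TASK

Sort the parts of the stripped engine into the blue trays: both gears side by side in the deep tray without a partition, one ball bearing in each bay of the tray with the partition, and the connecting rod lengthwise in the narrow tray. Set each part down gently, flat on the tray's floor with the gears' hubs still upward, nothing on top of anything else. Leave the oil can and the hammer where they are.

Things in the scene. Friction and masses are not known exactly. Their poses are not given: they have to be found in the camera images.
- gear_large_mid (a point): the larger steel gear: a toothed wheel 60 mm across and 14 mm thick lying flat, with a smooth round hub 34 mm across standing on it, from 14 to 36 mm above its underside (hub on top; dark bore mouth drawn on the hub's top face, not a hole). About 0.34 kg. Point: on its axis, half-way up (18 mm above the underside); z up
- gear_small_mid (a point): the smaller steel gear, same form: toothed wheel 48 mm across and 14 mm thick, round hub 28 mm across from 14 to 36 mm above its underside. About 0.22 kg. Point: on its axis, 18 mm above the underside; z up
- bearing_large_mid (a point): the larger ball bearing: flat steel ring lying on the bench, 47 mm outside diameter, 20 mm hole, 14 mm tall. About 0.11 kg. Point: on its axis, half-way up (7 mm above the underside); z up
- bearing_small_mid (a point): the smaller ball bearing: flat steel ring, 38 mm outside diameter, 15 mm hole, 14 mm tall. About 0.07 kg. Point: on its axis, 7 mm above the underside; z up
- rod_mid (a point): connecting rod, aluminium, lying flat, 125 mm long along its x, 16 mm thick: a big eye (44 mm across, 48 mm over its bolt bosses) centred at x = -40.5 mm, a small eye (26 mm across) centred at x = +49.5 mm, joined by a straight beam 14 mm wide (along y) that is free to grip from x = -16 to +34 mm. About 0.18 kg. Point: mid-length, half-way up (8 mm above the underside); z up
- tray_plain: blue plastic tray without partition, the deepest: outside 116 mm (its x) by 166 mm (its y) by 25 mm high, walls and floor 3 mm thick. Fixed to the bench. Origin: centre of its underside, on the bench; z up; its long side runs along its own y.
- tray_twobay: blue plastic tray with one partition across the middle, the shallowest: outside 106 mm (its x) by 172 mm (its y) by 14 mm high; walls, floor and partition 3 mm thick; two equal bays, each 100 mm (x) by 81.5 mm (y) inside, centred at y = -42 and +42 mm. Fixed to the bench. Origin: centre of its underside, on the bench; z up; its long side runs along its own y.
- tray_narrow: blue plastic tray without partition, the narrowest: outside 86 mm (its x) by 166 mm (its y) by 18 mm high, walls and floor 3 mm thick. Fixed to the bench. Origin: centre of its underside, on the bench; z up; its long side runs along its own y.
- oil_can: bystander: red oil can with a bent brass spout, 72 mm across, 168 mm tall, standing. Origin: centre of its underside
- hammer: bystander: hammer lying on the bench beyond the trays, along its x. About 260 mm long, handle towards its -x. Origin: on the bench under it
Things that resemble listed ones, but are neither listed nor needed, are in the scene too. What is shaped like the part that bears gear_small_mid but brown is not meant. Leave any brown look-alike of the part that bears bearing_large_mid alone.

How it is judged:
At the end, for the whole second after the job is handed in: Both gears are in the plain deep tray, the rod in the narrow tray, and one bearing in each bay of the partitioned tray, either way round; every part wholly inside, on the floor (centre within 3 mm of its resting height), level within 0.1 rad, hubs up, at rest (under 0.01 m/s) (x of gear_large_mid in the frame of tray_plain between -0.03 and 0.03 m and y of gear_large_mid in the frame of tray_plain between -0.055 and 0.055 m and z of each of gear_large_mid, gear_small_mid in the frame of tray_plain below 0.024 m and angle between each of gear_large_mid, gear_small_mid, rod_mid's own z axis and vertical below 0.1 rad and linear speed of each of gear_large, gear_small, rod below 0.01 m/s and x of gear_small_mid in the frame of tray_plain between -0.036 and 0.036 m and y of gear_small_mid in the frame of tray_plain between -0.061 and 0.061 m and ((x of bearing_large_mid in the frame of tray_twobay between -0.03 and 0.03 m and y of bearing_large_mid in the frame of tray_twobay between 0.0223 and 0.0623 m and z of each of bearing_large_mid, bearing_small_mid in the frame of tray_twobay below 0.013 m and angle between each of bearing_large_mid, bearing_small_mid's own z axis and vertical below 0.1 rad and linear speed of each of bearing_large, bearing_small below 0.01 m/s and x of bearing_small_mid in the frame of tray_twobay between -0.035 and 0.035 m and y of bearing_small_mid in the frame of tray_twobay between -0.0673 and -0.0173 m) or (x of bearing_large_mid in the frame of tray_twobay between -0.03 and 0.03 m and y of bearing_large_mid in the frame of tray_twobay between -0.0623 and -0.0223 m and z of each of bearing_large_mid, bearing_small_mid in the frame of tray_twobay below 0.013 m and angle between each of bearing_large_mid, bearing_small_mid's own z axis and vertical below 0.1 rad and linear speed of each of bearing_large, bearing_small below 0.01 m/s and x of bearing_small_mid in the frame of tray_twobay between -0.035 and 0.035 m and y of bearing_small_mid in the frame of tray_twobay between 0.0173 and 0.0673 m)) and x of rod_mid in the frame of tray_narrow between -0.022 and 0.022 m and y of rod_mid in the frame of tray_narrow between -0.022 and 0.022 m and z of rod_mid in the frame of tray_narrow below 0.014 m); the robot touches nothing.
It fails at once if a part is let fall freely (faster than 1 m/s with no finger on it, a drop of more than about 50 mm) ((linear speed of gear_large above 1 m/s and contact force between the fingers and gear_large below 0.05 N) or (linear speed of gear_small above 1 m/s and contact force between the fingers and gear_small below 0.05 N) or (linear speed of bearing_large above 1 m/s and contact force between the fingers and bearing_large below 0.05 N) or (linear speed of bearing_small above 1 m/s and contact force between the fingers and bearing_small below 0.05 N) or (linear speed of rod above 1 m/s and contact force between the fingers and rod below 0.05 N)).
It fails at once if the oil can is shifted more than 30 mm (distance of oil_can from where it was at the start of the episode above 0.03 m).
It fails at once if the hammer is shifted more than 30 mm (distance of hammer from where it was at the start of the episode above 0.03 m).
It also fails if it takes over 109 s, if anything falls off the work surface, if the arm or the gripper's body presses on something with over 40 N, if the wrist force passes 120 N, or if a joint passes its speed limit or range.

## Working session

There is one attempt and no reset: what is moved stays moved. The work goes in short steps, Python scripts to look and compute and a shell command to move; the robot and the scene stay as the last step left them, time stands still between calls to the robot, and variables do not carry over. Pictures are saved under pics/ and viewed, about 12 in all and at most 16, crops included, and the job is handed in when it is done.

```bash
mkdir -p pics; cat > h.py <<'E'
import numpy as np, cv2
from cell import r, cams, regions_of, place_of
def save(c,f,img=None):
    im=cams.grab_frame(c) if img is None else img
    cv2.imwrite('pics/'+f,im[:,:,::-1]); return im
def w(cal,px,z):
    K=np.array(cal['intrinsics']);T=np.array(cal['view'])
    d=T[:3,:3].T@np.linalg.solve(K,[px[0],px[1],1.]);c=-T[:3,:3].T@T[:3,3]
    return c+d*(z-c[2])/d[2]
E
python3 - <<'E'
from h import *
s=r.read_state();print(s)
im=save('top','top.png');cal=cams.calibration('top')
print(cal)
Z=dict(gear_large_mid=.018,gear_small_mid=.018,bearing_large_mid=.007,bearing_small_mid=.007,rod_mid=.008,tray_plain=0,tray_twobay=0,tray_narrow=0,oil_can=0,hammer=0)
for n,z in Z.items():
    for d in place_of('top',n): print(n,round(d['confidence'],2),np.round(d['point'],1),np.round(w(cal,d['point'],z)[:2],4))
save('scene','scene.png')
E
```

```text
{'time_s': 0.0, 'joint_positions': array([ 1.10601010e+00,  2.38783408e-01, -1.42389418e-02,  1.31920218e+00,
       -4.47088927e-08,  1.57080287e+00]), 'joint_vel': array([-0.00109114,  0.00183444, -0.0001724 ,  0.00280929, -0.00072258,
        0.00182234]), 'joint_efforts': array([-3.69105837e-04, -5.38782549e+01,  3.46433723e+01,  1.86065957e-02,
        1.00374634e-04, -8.34523320e-06]), 'position': array([0.23514929, 0.46896285, 0.24768219]), 'tool_rot': array([ 2.67270471e+00,  1.64970822e+00, -1.90854056e-03]), 'contact_force': array([-0.18786981, -0.63627075,  0.12150222]), 'moment': array([-0.01145614,  0.00113729,  0.02707603]), 'opening': 0.0854726292958311}
{'intrinsics': array([[462.96775354,   0.        , 325.54075701],
       [  0.        , 462.96775354, 244.50098236],
       [  0.        ,   0.        ,   1.        ]]), 'view': array([[ 0.00634774, -0.99994177,  0.00872666,  0.02749543],
       [-0.98411911, -0.00779496, -0.17733811,  0.54836753],
       [ 0.17739581, -0.00746238, -0.98411129,  0.80355874],
       [ 0.        ,  0.        ,  0.        ,  1.        ]])}
gear_large_mid 0.72 [262.  303.8] [0.4405 0.1489]
gear_small_mid 0.68 [406.  353.6] [ 0.3516 -0.1177]
gear_small_mid 0.61 [417.5 310.5] [ 0.4301 -0.1411]
bearing_large_mid 0.69 [177.2 304.9] [0.4379 0.3098]
bearing_large_mid 0.66 [122.9 297.4] [0.4513 0.4128]
bearing_small_mid 0.71 [488.1 301.3] [ 0.4487 -0.278 ]
rod_mid 0.96 [350.5 299.7] [ 0.4498 -0.0168]
tray_plain 0.96 [457.5 230. ] [ 0.588 -0.228]
tray_twobay 0.74 [221.1 227.8] [0.5886 0.2357]
tray_twobay 0.62 [177.5 305.6] [0.4369 0.3113]
tray_narrow 0.64 [344.9 215.7] [ 0.615  -0.0068]
tray_narrow 0.19 [469.5 154.1] [ 0.7453 -0.2594]
oil_can 0.87 [246.2 145.2] [0.7599 0.1929]
hammer 0.64 [468.  154.9] [ 0.7436 -0.2562]
```

View pics/top.png

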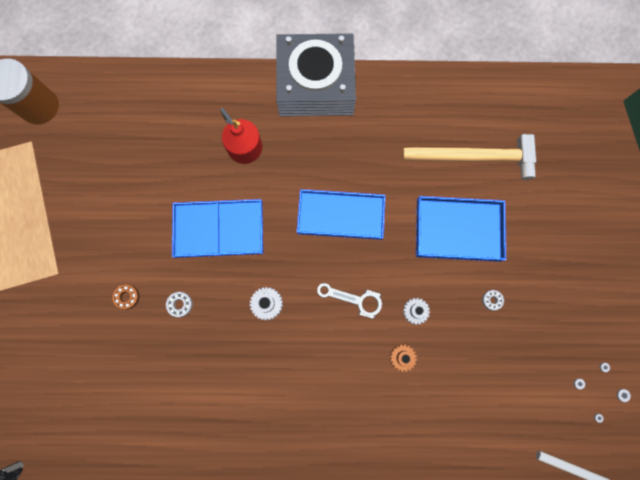

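View pics/scene.png

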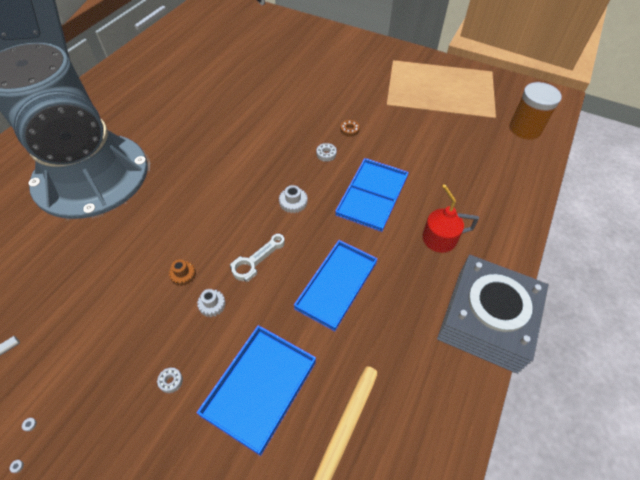

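```bash
cat >> h.py <<'E'
from scipy.spatial.transform import Rotation as R
def go(x,y,z,yaw):
    "remaining tool-frame shift and turn to a tool-down pose with jaw axis at yaw"
    s=r.read_state();Rt=R.from_rotvec(s['tool_rot'])
    Rg=R.from_matrix(np.array([[np.cos(yaw),np.sin(yaw),0],[np.sin(yaw),-np.cos(yaw),0],[0,0,-1]]))
    rel=(Rt.inv()*Rg).as_rotvec();d=np.array([x,y,z])-s['position']
    print('t',round(s['time_s'],2),'pos',np.round(s['position'],4),'open',round(s['opening'],4),'F',np.round(s['contact_force'],1),'turn',np.round(rel,3),'shift now-axes',np.round(Rt.inv().apply(d),4),'shift goal-axes',np.round(Rg.inv().apply(d),4))
E
python3 - <<'E'
from h import *
im=save('top','top2.png');cal=cams.calibration('top')
def pts(m,z,full=False):
    c=max(cv2.findContours(m.astype(np.uint8),0,1)[0],key=cv2.contourArea)[:,0]
    return np.array([w(cal,p,z)[:2] for p in c],np.float32)
for n,z in dict(tray_plain=.025,tray_twobay=.014,tray_narrow=.018,rod_mid=.016,bearing_large_mid=.014,bearing_small_mid=.014,gear_large_mid=.014,gear_small_mid=.014).items():
    for d in regions_of('top',n)[:2]:
        if d['confidence']<.3: continue
        p=pts(d['mask'],z);c=im[d['mask']].mean(0)
        print(n,round(d['confidence'],2),np.round(d['point']),'rgb',c.round(),'rect',[np.round(v,4) for v in cv2.minAreaRect(p)],'circ',np.round(cv2.minEnclosingCircle(p)[0],4),round(cv2.minEnclosingCircle(p)[1],4))
a=cv2.resize(im[270:390,90:310],None,fx=3,fy=3,interpolation=2);b=cv2.resize(im[270:390,310:530],None,fx=3,fy=3,interpolation=2)
save('','crop.png',np.vstack([a,b])[:,:660][::1])
E
```

```text
tray_plain 0.77 [464. 227.] rgb [ 85. 158. 235.] rect [array([ 0.586 , -0.2253]), array([0.1722, 0.12  ]), np.float64(87.4682)] circ [ 0.5852 -0.2264] 0.1019
tray_twobay 0.6 [219. 228.] rgb [ 85. 163. 248.] rect [array([0.5854, 0.2401]), array([0.1081, 0.1728]), np.float64(3.0454)] circ [0.5842 0.2399] 0.0986
tray_narrow 0.88 [343. 216.] rgb [ 88. 163. 243.] rect [array([0.6143, 0.0021]), array([0.1668, 0.0921]), np.float64(85.7628)] circ [0.614  0.0019] 0.0918
rod_mid 0.72 [360. 296.] rgb [213. 216. 219.] rect [array([ 0.4556, -0.0238]), array([0.1011, 0.0495]), np.float64(63.687)] circ [ 0.4479 -0.02  ] 0.0526
rod_mid 0.46 [263. 306.] rgb [191. 194. 201.] rect [array([0.4409, 0.1421]), array([0.0546, 0.0573]), np.float64(46.111)] circ [0.4416 0.1425] 0.0297
bearing_large_mid 0.79 [182. 302.] rgb [183. 183. 187.] rect [array([0.4394, 0.3034]), array([0.0446, 0.0505]), np.float64(0.3763)] circ [0.4393 0.3034] 0.0254
bearing_large_mid 0.69 [124. 299.] rgb [173. 123.  93.] rect [array([0.4514, 0.406 ]), array([0.0454, 0.0484]), np.float64(4.4587)] circ [0.4518 0.4058] 0.0252
bearing_small_mid 0.74 [490. 302.] rgb [179. 181. 185.] rect [array([ 0.4508, -0.283 ]), array([0.0337, 0.0384]), np.float64(0.3836)] circ [ 0.4498 -0.283 ] 0.0199
gear_large_mid 0.73 [265. 306.] rgb [191. 194. 201.] rect [array([0.4414, 0.142 ]), array([0.0578, 0.0562]), np.float64(1.3404)] circ [0.4415 0.1421] 0.0297
gear_small_mid 0.79 [405. 356.] rgb [180. 119.  80.] rect [array([ 0.345 , -0.1123]), array([0.0481, 0.0483]), np.float64(43.9288)] circ [ 0.3457 -0.1129] 0.0256
gear_small_mid 0.63 [414. 310.] rgb [182. 183. 189.] rect [array([ 0.4296, -0.1378]), array([0.0438, 0.0497]), np.float64(61.7633)] circ [ 0.4303 -0.1363] 0.0258
```

```bash
python3 -c "
import cv2;i=cv2.imread('pics/crop.png');print(i.shape);cv2.imwrite('pics/crop2.png',cv2.resize(i,None,fx=.83,fy=.83))"
```

```text
(720, 660, 3)
```

View pics/crop2.png

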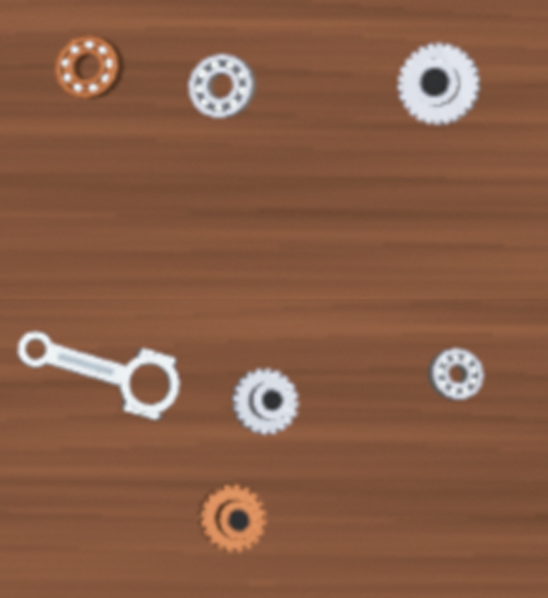

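Large bearing: brown at (125,297) versus steel at (178,304), so I take the steel one. Small gear: brown at (404,357) versus steel at (416,311), so again steel. The crop confirms both. I'll refine positions by colour segmentation.

```bash
python3 - <<'E'
from h import *
im=cv2.imread('pics/top2.png')[:,:,::-1].astype(int);cal=cams.calibration('top')
gray=((im.max(2)-im.min(2)<45)&(im.min(2)>95)).astype(np.uint8)
blue=((im[:,:,2]-im[:,:,0]>70)).astype(np.uint8)
def blob(m,px,r0,z):
    mm=np.zeros_like(m);cv2.circle(mm,px,r0,1,-1);mm&=m
    cs=[c for c in cv2.findContours(mm,0,1)[0] if cv2.contourArea(c)>30]
    c=np.vstack(cs)[:,0]
    return np.array([w(cal,p,z)[:2] for p in c],np.float32)
for n,px,r0,z in [('gL',(265,304),24,.014),('gS',(416,311),20,.014),('bL',(178,304),20,.014),('bS',(493,300),18,.014),('rod',(350,299),42,.016)]:
    p=blob(gray,px,r0,z);print(n,'circ',np.round(cv2.minEnclosingCircle(p)[0],4),round(cv2.minEnclosingCircle(p)[1],4),'rect',[np.round(v,4) for v in cv2.minAreaRect(p)])
for n,px,r0,z in [('plain',(462,228),62,.025),('two',(218,228),60,.014),('nar',(342,215),58,.018)]:
    p=blob(blue,px,r0,z);print(n,[np.round(v,4) for v in cv2.minAreaRect(p)])
for n,px in [('rod big',(369.8,304)),('rod small',(324,290.5))]: print(n,w(cal,px,.016))
E
```

```text
gL circ [0.4419 0.1427] 0.0318 rect [array([0.4419, 0.1424]), array([0.0614, 0.0614]), np.float64(46.1467)]
gS circ [ 0.4301 -0.1394] 0.0258 rect [array([ 0.4294, -0.1391]), array([0.0482, 0.0492]), np.float64(0.3677)]
bL circ [0.4399 0.3055] 0.0255 rect [array([0.4394, 0.3062]), array([0.0487, 0.0486]), np.float64(46.8744)]
bS circ [ 0.4514 -0.2856] 0.0204 rect [array([ 0.4513, -0.2854]), array([0.0387, 0.0399]), np.float64(43.5256)]
rod circ [ 0.4535 -0.0133] 0.0631 rect [array([ 0.453 , -0.0131]), array([0.1259, 0.0508]), np.float64(74.5528)]
plain [array([ 0.5872, -0.2279]), array([0.1686, 0.118 ]), np.float64(87.3385)]
two [array([0.5859, 0.2403]), array([0.1076, 0.1735]), np.float64(2.9792)]
nar [array([0.6149, 0.0019]), array([0.1666, 0.0884]), np.float64(86.5565)]
rod big [ 0.44158672 -0.05240523  0.016     ]
rod small [0.46620592 0.0334926  0.016     ]
```

```bash
python3 -m pendant '[{"rotation":[0,0,0.14],"linear":[0,0,0.01],"grip":1},{"rotation":[0,0,0.14],"linear":[0,0,0.015],"grip":1},{"rotation":[0,0,0.14],"linear":[0,0,0.015],"grip":1},{"rotation":[0,0,0.14],"linear":[0,0,0.015],"grip":1},{"rotation":[0,0,0.14],"linear":[0,0,0.015],"grip":1},{"rotation":[0,0,0.14],"linear":[0,0,0.01],"grip":1},{"rotation":[0,0,0.14],"linear":[0,0,0.01],"grip":1},{"rotation":[0,0,0.076],"linear":[0,0,0.01],"grip":1}]' 40
python3 -c "
from h import *
go(.44,.3058,.15,.05)"
python3 -m pendant '[{"rotation":[0,0,0],"linear":[0.03,0.027,0],"grip":1},{"rotation":[0,0,0],"linear":[0.03,0.027,0],"grip":1},{"rotation":[0,0,0],"linear":[0.03,0.027,0],"grip":1},{"rotation":[0,0,0],"linear":[0.03,0.027,0],"grip":1},{"rotation":[0,0,0],"linear":[0.03,0.027,0],"grip":1},{"rotation":[0,0,0],"linear":[0.03,0.027,0],"grip":1},{"rotation":[0,0,0],"linear":[0.016,0.011,0],"grip":1},{"rotation":[0,0,0],"linear":[0,0,0],"grip":1}]'
python3 - <<'E'
from h import *
go(.44,.3058,.03,.05)
im=save('wrist','w1.png');cal=cams.calibration('wrist')
for d in place_of('wrist','bearing_large_mid'): print(d['confidence'],d['point'],w(cal,d['point'],.007))
E
```

```text
time_s: 1.85
position: [0.2353, 0.4693, 0.1479]
tool_rot: [3.141, 0.07, -0.0]
contact_force: [-0.6, 0.4, -0.5]
opening: 0.0852
t 1.85 pos [0.2353 0.4693 0.1479] open 0.0852 F [-0.6  0.4 -0.5] turn [ 0.     0.    -0.005] shift now-axes [ 0.1972  0.1725 -0.0021] shift goal-axes [ 0.1963  0.1735 -0.0021]
time_s: 2.65
position: [0.4417, 0.3049, 0.1482]
tool_rot: [3.141, 0.073, 0.001]
contact_force: [-0.3, -0.4, -0.2]
opening: 0.0853
t 2.65 pos [0.4417 0.3049 0.1482] open 0.0853 F [-0.3 -0.4 -0.2] turn [ 0.    -0.001 -0.003] shift now-axes [-0.0018 -0.001   0.1182] shift goal-axes [-0.0017 -0.001   0.1182]
0.91 [349.6, 64.2] [0.45018475 0.40685154 0.007     ]
```

View pics/w1.png

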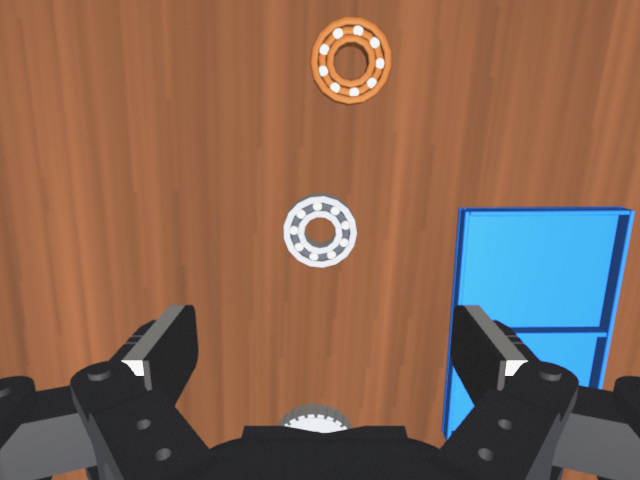

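The wrist view shows the steel bearing at (320,231), between the finger lines. The brown one is at (351,61), and the network reported that one.

```bash
python3 - <<'E'
from h import *
cal=cams.calibration('wrist');print(w(cal,(320,231),.014))
im=cv2.imread('pics/w1.png')
for z,px in [(.014,(461,210)),(.014,(630,210)),(.014,(452,334))]: print(w(cal,px,z))
go(.44,.3058,.03,.05)
E
```

```text
[0.4366406  0.30786555 0.014     ]
[0.52355365 0.32567672 0.014     ]
[0.62848891 0.33093497 0.014     ]
[0.52888322 0.24094947 0.014     ]
t 2.75 pos [0.4396 0.3061 0.1481] open 0.0852 F [-0.4  0.8 -0.2] turn [ 0.     0.001 -0.001] shift now-axes [0.0004 0.0003 0.1181] shift goal-axes [0.0004 0.0003 0.1181]
```

```bash
python3 -m pendant '[{"rotation":[0,0,0],"linear":[-0.001,-0.001,0.025],"grip":1},{"rotation":[0,0,0],"linear":[0,0,0.03],"grip":1},{"rotation":[0,0,0],"linear":[0,0,0.03],"grip":1},{"rotation":[0,0,0],"linear":[0,0,0.025],"grip":1},{"rotation":[0,0,0],"linear":[0,0,0.011],"grip":1},{"rotation":[0,0,0],"linear":[0,0,0.007],"grip":1},{"rotation":[0,0,0],"linear":[0,0,0],"grip":0.7}]'
python3 -m pendant '[{"rotation":[0,0,0],"linear":[0,0,0],"grip":0},{"rotation":[0,0,0],"linear":[0,0,0],"grip":0},{"rotation":[0,0,0],"linear":[0,0,0],"grip":0},{"rotation":[0,0,0],"linear":[0,0,0],"grip":0},{"rotation":[0,0,0],"linear":[0,0,0],"grip":0},{"rotation":[0,0,0],"linear":[0,0,0],"grip":0}]' 40
python3 -c "
from h import *
go(.5837,.2823,.08,.052)"
```

```text
time_s: 3.45
position: [0.4382, 0.3076, 0.0202]
tool_rot: [3.14, 0.08, -0.001]
contact_force: [0.8, -0.1, 0.9]
opening: 0.0732
time_s: 4.05
position: [0.4392, 0.3078, 0.0219]
tool_rot: [-3.139, -0.079, -0.003]
contact_force: [-2.0, -0.3, 8.2]
opening: 0.0446
t 4.05 pos [0.4392 0.3078 0.0219] open 0.0446 F [-2.  -0.3  8.2] turn [-0.002 -0.002 -0.002] shift now-axes [ 0.1431  0.0326 -0.0579] shift goal-axes [ 0.143   0.033  -0.0581]
```

```bash
python3 -m pendant '[{"rotation":[0,0,0],"linear":[0,0,-0.02],"grip":0},{"rotation":[0,0,0],"linear":[0,0,-0.03],"grip":0},{"rotation":[0,0,0],"linear":[0.02,0.005,-0.02],"grip":0},{"rotation":[0,0,0],"linear":[0.03,0.007,0],"grip":0},{"rotation":[0,0,0],"linear":[0.03,0.007,0],"grip":0},{"rotation":[0,0,0],"linear":[0.03,0.007,0],"grip":0},{"rotation":[0,0,0],"linear":[0.032,0.007,0],"grip":0},{"rotation":[0,0,0],"linear":[0,0,0.02],"grip":0},{"rotation":[0,0,0],"linear":[0,0,0],"grip":0}]'
python3 - <<'E'
from h import *
go(.5837,.2823,.026,.052)
save('wrist','w2.png')
E
```

```text
time_s: 4.95
position: [0.5817, 0.2803, 0.0685]
tool_rot: [3.139, 0.076, -0.004]
contact_force: [-0.3, -1.2, -1.5]
opening: 0.0449
t 4.95 pos [0.5817 0.2803 0.0685] open 0.0449 F [-0.3 -1.2 -1.5] turn [ 0.001  0.003 -0.003] shift now-axes [ 0.0022 -0.002   0.0425] shift goal-axes [ 0.0021 -0.0019  0.0425]
```

View pics/w2.png

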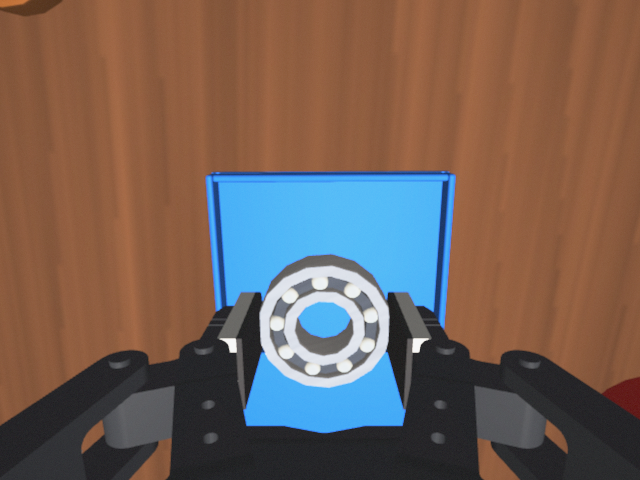

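The bearing at (325,320) is held level and centred over the bay. Next I lower it.

```bash
python3 -m pendant '[{"rotation":[0,0,0],"linear":[0.002,-0.002,0.015],"grip":0},{"rotation":[0,0,0],"linear":[0,0,0.015],"grip":0},{"rotation":[0,0,0],"linear":[0,0,0.007],"grip":0},{"rotation":[0,0,0],"linear":[0,0,0.004],"grip":0},{"rotation":[0,0,0],"linear":[0,0,0.002],"grip":0},{"rotation":[0,0,0],"linear":[0,0,0],"grip":0}]'
```

```text
time_s: 5.6
position: [0.5841, 0.2836, 0.0275]
tool_rot: [-3.141, -0.079, -0.0]
contact_force: [-1.2, -0.3, -1.0]
opening: 0.0446
```

```bash
python3 -m pendant '[{"rotation":[0,0,0],"linear":[0,0,0.0015],"grip":0},{"rotation":[0,0,0],"linear":[0,0,0.001],"grip":0},{"rotation":[0,0,0],"linear":[0,0,0],"grip":0}]'
python3 -m pendant '[{"rotation":[0,0,0],"linear":[0,0,0],"grip":0.65},{"rotation":[0,0,0],"linear":[0,0,0],"grip":0.68},{"rotation":[0,0,0],"linear":[0,0,0],"grip":0.68},{"rotation":[0,0,0],"linear":[0,0,0],"grip":0.68},{"rotation":[0,0,0],"linear":[0,0,-0.02],"grip":0.68},{"rotation":[0,0,0],"linear":[0,0,-0.03],"grip":0.68},{"rotation":[0,0,0],"linear":[0,0,-0.03],"grip":0.9}]'
python3 -c "
from h import *
go(.4419,.1426,.12,0)"
```

```text
time_s: 5.9
position: [0.5842, 0.2835, 0.025]
tool_rot: [-3.14, -0.078, -0.001]
contact_force: [-0.1, -0.0, -1.2]
opening: 0.0442
time_s: 6.6
position: [0.5837, 0.2833, 0.1053]
tool_rot: [3.14, 0.079, -0.002]
contact_force: [-0.3, -0.2, 0.4]
opening: 0.0706
t 6.6 pos [0.5837 0.2833 0.1053] open 0.0706 F [-0.3 -0.2  0.4] turn [0.001 0.001 0.05 ] shift now-axes [-0.1486  0.1334 -0.0144] shift goal-axes [-0.1418  0.1407 -0.0147]
```

```bash
python3 -m pendant '[{"rotation":[0,0,0.05],"linear":[0,0,-0.015],"grip":1},{"rotation":[0,0,0],"linear":[-0.03,0.03,0],"grip":1},{"rotation":[0,0,0],"linear":[-0.03,0.03,0],"grip":1},{"rotation":[0,0,0],"linear":[-0.03,0.03,0],"grip":1},{"rotation":[0,0,0],"linear":[-0.03,0.03,0],"grip":1},{"rotation":[0,0,0],"linear":[-0.022,0.021,0],"grip":1},{"rotation":[0,0,0],"linear":[0,0,0],"grip":1}]'
python3 - <<'E'
from h import *
go(.4419,.1426,.034,0)
im=save('wrist','w3.png');cal=cams.calibration('wrist')
for d in place_of('wrist','gear_large_mid'): print(d['confidence'],d['point'],w(cal,d['point'],.018))
im=im.astype(int);m=((im.max(2)-im.min(2)<40)&(im.min(2)>110)).astype(np.uint8);m[300:]=0
for c in cv2.findContours(m,0,1)[0]:
    if cv2.contourArea(c)>1500: print(cv2.minEnclosingCircle(c),w(cal,cv2.minEnclosingCircle(c)[0],.014))
cal=cams.calibration('top');im=cams.grab_frame('top')
for d in place_of('top','bearing_large_mid'): print(d['confidence'],d['point'],w(cal,d['point'],.01))
E
```

```text
time_s: 7.3
position: [0.4388, 0.1402, 0.12]
tool_rot: [3.141, -0.002, -0.003]
contact_force: [1.0, -0.2, 0.4]
opening: 0.0856
t 7.3 pos [0.4388 0.1402 0.12  ] open 0.0856 F [ 1.  -0.2  0.4] turn [ 0.001  0.002 -0.002] shift now-axes [ 0.0033 -0.0025  0.086 ] shift goal-axes [ 0.0031 -0.0024  0.086 ]
0.91 [330.5, 241.5] [0.4443974  0.14522918 0.018     ]
((331.1090087890625, 240.65757751464844), 53.65831756591797) [0.44480665 0.14463736 0.014     ]
```

View pics/w3.png

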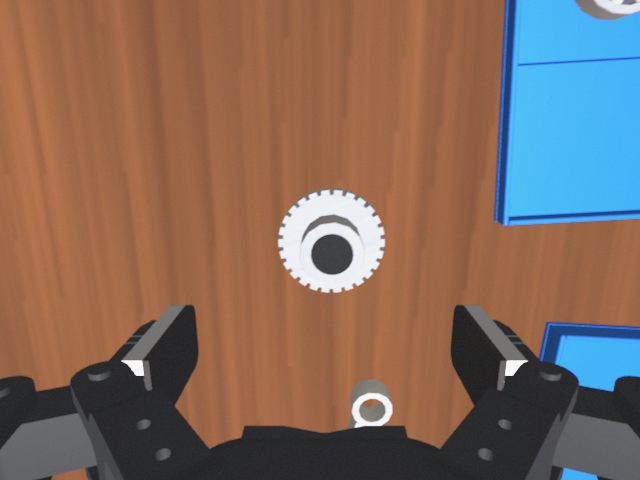

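```bash
python3 -m pendant '[{"rotation":[0,0,0],"linear":[0.002,-0.001,0.025],"grip":1},{"rotation":[0,0,0],"linear":[0,0,0.025],"grip":1},{"rotation":[0,0,0],"linear":[0,0,0.02],"grip":1},{"rotation":[0,0,0],"linear":[0,0,0.009],"grip":1},{"rotation":[0,0,0],"linear":[0,0,0],"grip":0.7},{"rotation":[0,0,0],"linear":[0,0,0],"grip":0},{"rotation":[0,0,0],"linear":[0,0,0],"grip":0},{"rotation":[0,0,0],"linear":[0,0,0],"grip":0},{"rotation":[0,0,0],"linear":[0,0,0],"grip":0},{"rotation":[0,0,0],"linear":[0,0,0],"grip":0}]' 60
python3 -m pendant '[{"rotation":[0,0,0],"linear":[0,0,0],"grip":0},{"rotation":[0,0,0],"linear":[0,0,0],"grip":0}]'
python3 -c "
from h import *
go(.589,-.191,.12,-.047)"
```

```text
time_s: 8.5
position: [0.4442, 0.1437, 0.042]
tool_rot: [-3.141, -0.0, -0.002]
contact_force: [-2.9, 0.4, 9.2]
opening: 0.0318
time_s: 8.7
position: [0.4442, 0.1437, 0.042]
tool_rot: [-3.141, -0.0, -0.002]
contact_force: [-3.1, -0.5, 8.5]
opening: 0.0313
t 8.7 pos [0.4442 0.1437 0.042 ] open 0.0313 F [-3.1 -0.5  8.5] turn [-0.001 -0.001  0.047] shift now-axes [ 0.1449  0.3347 -0.0781] shift goal-axes [ 0.1604  0.3275 -0.078 ]
```

```bash
python3 -m pendant '[{"rotation":[0,0,0],"linear":[0,0,-0.015],"grip":0},{"rotation":[0,0,0],"linear":[0,0,-0.03],"grip":0},{"rotation":[0,0,0.047],"linear":[0,0,-0.03],"grip":0},{"rotation":[0,0,0],"linear":[0.012,0.024,0],"grip":0},{"rotation":[0,0,0],"linear":[0.018,0.036,0],"grip":0},{"rotation":[0,0,0],"linear":[0.018,0.036,0],"grip":0},{"rotation":[0,0,0],"linear":[0.018,0.036,0],"grip":0},{"rotation":[0,0,0],"linear":[0.018,0.036,0],"grip":0}]'
python3 -m pendant '[{"rotation":[0,0,0],"linear":[0.018,0.036,0],"grip":0},{"rotation":[0,0,0],"linear":[0.018,0.036,0],"grip":0},{"rotation":[0,0,0],"linear":[0.018,0.036,0],"grip":0},{"rotation":[0,0,0],"linear":[0.018,0.036,0],"grip":0},{"rotation":[0,0,0],"linear":[0.004,0.016,0.02],"grip":0},{"rotation":[0,0,0],"linear":[0,0,0],"grip":0}]'
python3 - <<'E'
from h import *
go(.589,-.191,.045,-.047)
save('wrist','w4.png')
E
```

```text
time_s: 9.5
position: [0.5204, -0.0299, 0.1162]
tool_rot: [3.141, -0.074, 0.001]
contact_force: [0.1, 0.8, -4.0]
opening: 0.0311
time_s: 10.1
position: [0.5876, -0.194, 0.0935]
tool_rot: [-3.14, 0.078, 0.005]
contact_force: [-1.8, 0.2, -4.7]
opening: 0.0311
t 10.1 pos [ 0.5876 -0.194   0.0935] open 0.0311 F [-1.8  0.2 -4.7] turn [-0.     0.003 -0.003] shift now-axes [ 0.0014 -0.003   0.0485] shift goal-axes [ 0.0013 -0.003   0.0485]
```

View pics/w4.png

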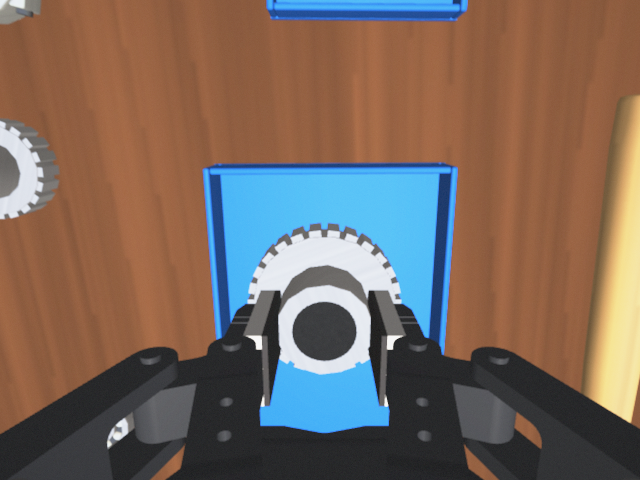

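The gear at (324,320) is level and over the tray. Next I lower it.

```bash
python3 -m pendant '[{"rotation":[0,0,0],"linear":[0.001,-0.001,0.015],"grip":0},{"rotation":[0,0,0],"linear":[0,0,0.015],"grip":0},{"rotation":[0,0,0],"linear":[0,0,0.009],"grip":0},{"rotation":[0,0,0],"linear":[0,0,0.004],"grip":0},{"rotation":[0,0,0],"linear":[0,0,0.002],"grip":0},{"rotation":[0,0,0],"linear":[0,0,0.001],"grip":0},{"rotation":[0,0,0],"linear":[0,0,0.001],"grip":0},{"rotation":[0,0,0],"linear":[0,0,0],"grip":0}]'
python3 -m pendant '[{"rotation":[0,0,0],"linear":[0,0,0.001],"grip":0},{"rotation":[0,0,0],"linear":[0,0,0],"grip":0}]'
```

```text
time_s: 10.95
position: [0.5896, -0.1908, 0.0492]
tool_rot: [3.14, -0.074, 0.001]
contact_force: [-0.9, 0.2, -3.5]
opening: 0.031
time_s: 11.15
position: [0.5895, -0.1908, 0.0478]
tool_rot: [3.141, -0.074, -0.0]
contact_force: [-0.2, 1.4, -4.0]
opening: 0.0308
```

```bash
python3 -m pendant '[{"rotation":[0,0,0],"linear":[0,0,0.0015],"grip":0},{"rotation":[0,0,0],"linear":[0,0,0.001],"grip":0},{"rotation":[0,0,0],"linear":[0,0,0],"grip":0}]'
python3 -m pendant '[{"rotation":[0,0,0],"linear":[0,0,0.0005],"grip":0},{"rotation":[0,0,0],"linear":[0,0,0],"grip":0}]'
```

```text
time_s: 11.45
position: [0.5894, -0.1908, 0.0452]
tool_rot: [3.141, -0.074, -0.0]
contact_force: [-0.3, -0.7, -3.8]
opening: 0.0315
time_s: 11.65
position: [0.5895, -0.1908, 0.0451]
tool_rot: [3.141, -0.074, 0.0]
contact_force: [-1.4, 0.4, 0.4]
opening: 0.0312
```

Floor contact: the force in z went from -3.8 to 0.4. I release it and go to the small gear.

```bash
python3 -m pendant '[{"rotation":[0,0,0],"linear":[0,0,0],"grip":0.55},{"rotation":[0,0,0],"linear":[0,0,0],"grip":0.6},{"rotation":[0,0,0],"linear":[0,0,0],"grip":0.6},{"rotation":[0,0,0],"linear":[0,0,0],"grip":0.6},{"rotation":[0,0,0],"linear":[0,0,-0.015],"grip":0.6},{"rotation":[0,0,0],"linear":[0,0,-0.03],"grip":0.6},{"rotation":[0,0,0],"linear":[0,0,-0.03],"grip":0.7},{"rotation":[0,0,-0.047],"linear":[-0.03,-0.008,0],"grip":0.7}]'
python3 -m pendant '[{"rotation":[0,0,0],"linear":[-0.03,-0.01,0],"grip":0.7},{"rotation":[0,0,0],"linear":[-0.035,-0.012,0],"grip":0.7},{"rotation":[0,0,0],"linear":[-0.035,-0.012,0],"grip":0.7},{"rotation":[0,0,0],"linear":[-0.03,-0.01,0],"grip":0.7},{"rotation":[0,0,0],"linear":[0,0,0],"grip":0.7},{"rotation":[0,0,0],"linear":[0,0,0],"grip":0.7}]'
python3 - <<'E'
from h import *
im=save('wrist','w5.png');cal=cams.calibration('wrist')
for d in place_of('wrist','gear_small_mid'): print(d['confidence'],d['point'],w(cal,d['point'],.018))
im=im.astype(int);m=((im.max(2)-im.min(2)<40)&(im.min(2)>110)).astype(np.uint8);m[300:]=0
for c in cv2.findContours(m,0,1)[0]:
    if cv2.contourArea(c)>1500: print(cv2.minEnclosingCircle(c),w(cal,cv2.minEnclosingCircle(c)[0],.014))
go(.43,-.1394,.04,0)
E
```

```text
time_s: 12.45
position: [0.5649, -0.183, 0.1239]
tool_rot: [3.138, 0.0, 0.015]
contact_force: [0.6, -0.5, 0.3]
opening: 0.0598
time_s: 13.05
position: [0.4302, -0.1375, 0.1204]
tool_rot: [3.141, -0.0, 0.003]
contact_force: [1.3, 0.8, 0.1]
opening: 0.0598
0.83 [326.0, 254.2] [ 0.43203414 -0.14147889  0.018     ]
0.83 [166.6, 208.1] [ 0.34517587 -0.11529102  0.018     ]
((324.29998779296875, 249.10000610351562), 42.62990951538086) [ 0.43108977 -0.13966484  0.014     ]
((356.3061218261719, 63.048118591308594), 71.02090454101562) [ 0.44723155 -0.04112173  0.014     ]
t 13.15 pos [ 0.4312 -0.1378  0.1202] open 0.0601 F [ 0.2 -0.8  0.1] turn [ 0.001 -0.002 -0.   ] shift now-axes [-0.0014  0.0016  0.0802] shift goal-axes [-0.0012  0.0016  0.0802]
```

View pics/w5.png

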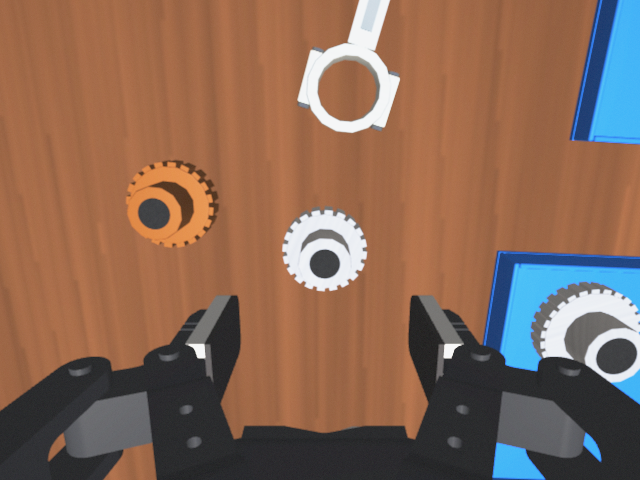

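The steel gear is at (325,250), centred between the fingers. The brown gear at (172,204) is clear, and the large gear stands flat in the tray.

```bash
python3 -m pendant '[{"rotation":[0,0,0],"linear":[0,0.002,0.025],"grip":0.7},{"rotation":[0,0,0],"linear":[0,0,0.025],"grip":0.7},{"rotation":[0,0,0],"linear":[0,0,0.02],"grip":0.7},{"rotation":[0,0,0],"linear":[0,0,0.008],"grip":0.7},{"rotation":[0,0,0],"linear":[0,0,0],"grip":0.6},{"rotation":[0,0,0],"linear":[0,0,0],"grip":0},{"rotation":[0,0,0],"linear":[0,0,0],"grip":0},{"rotation":[0,0,0],"linear":[0,0,0],"grip":0},{"rotation":[0,0,0],"linear":[0,0,0],"grip":0},{"rotation":[0,0,0],"linear":[0,0,0],"grip":0}]' 60
python3 -c "
from h import *
go(.5853,-.2679,.12,-.047)"
```

```text
time_s: 14.15
position: [0.4307, -0.1397, 0.043]
tool_rot: [3.141, -0.0, 0.003]
contact_force: [0.1, -0.1, 7.0]
opening: 0.0251
t 14.15 pos [ 0.4307 -0.1397  0.043 ] open 0.0251 F [ 0.1 -0.1  7. ] turn [ 0.001 -0.002  0.047] shift now-axes [ 0.1548  0.1283 -0.0766] shift goal-axes [ 0.1605  0.1208 -0.077 ]
```

```bash
python3 -m pendant '[{"rotation":[0,0,0],"linear":[0,0,-0.015],"grip":0},{"rotation":[0,0,0],"linear":[0,0,-0.03],"grip":0},{"rotation":[0,0,0.047],"linear":[0,0,-0.03],"grip":0},{"rotation":[0,0,0],"linear":[0.02,0.015,0],"grip":0},{"rotation":[0,0,0],"linear":[0.03,0.023,0],"grip":0},{"rotation":[0,0,0],"linear":[0.03,0.023,0],"grip":0},{"rotation":[0,0,0],"linear":[0.03,0.023,0],"grip":0},{"rotation":[0,0,0],"linear":[0.03,0.023,0],"grip":0},{"rotation":[0,0,0],"linear":[0.02,0.014,0.015],"grip":0},{"rotation":[0,0,0],"linear":[0,0,0.015],"grip":0}]'
python3 -m pendant '[{"rotation":[0,0,0],"linear":[0,0,0],"grip":0}]'
python3 - <<'E'
from h import *
go(.5853,-.2679,.046,-.047)
save('wrist','w6.png')
E
```

```text
time_s: 15.15
position: [0.587, -0.2701, 0.0868]
tool_rot: [3.139, -0.075, 0.005]
contact_force: [-0.2, 0.1, -2.4]
opening: 0.0251
time_s: 15.25
position: [0.5831, -0.2676, 0.0847]
tool_rot: [-3.139, 0.075, 0.005]
contact_force: [-0.4, 1.1, -1.8]
opening: 0.0251
t 15.25 pos [ 0.5831 -0.2676  0.0847] open 0.0251 F [-0.4  1.1 -1.8] turn [-0.001  0.003 -0.   ] shift now-axes [0.0023 0.0003 0.0387] shift goal-axes [0.0022 0.0002 0.0387]
```

View pics/w6.png

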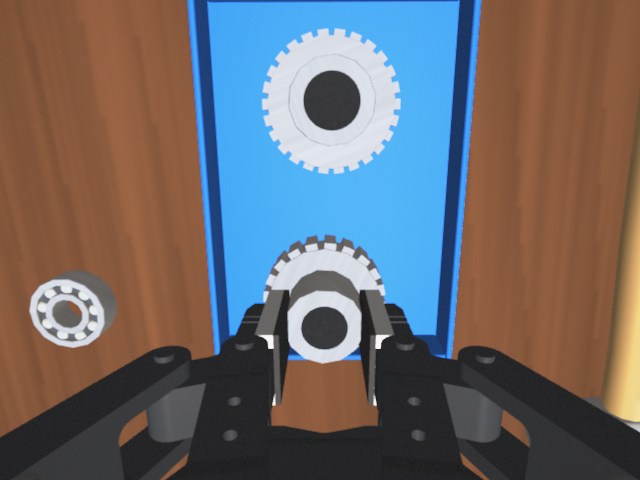

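```bash
python3 -m pendant '[{"rotation":[0,0,0],"linear":[0.002,-0.003,0.015],"grip":0},{"rotation":[0,0,0],"linear":[0,0,0.012],"grip":0},{"rotation":[0,0,0],"linear":[0,0,0.006],"grip":0},{"rotation":[0,0,0],"linear":[0,0,0.003],"grip":0},{"rotation":[0,0,0],"linear":[0,0,0.0015],"grip":0},{"rotation":[0,0,0],"linear":[0,0,0],"grip":0},{"rotation":[0,0,0],"linear":[0,0,0],"grip":0}]'
```

```text
time_s: 16.0
position: [0.5864, -0.265, 0.0498]
tool_rot: [3.14, -0.074, 0.001]
contact_force: [0.3, -0.6, -1.7]
opening: 0.0248
```

```bash
python3 -m pendant '[{"rotation":[0,0,0],"linear":[0,0,0.0015],"grip":0},{"rotation":[0,0,0],"linear":[0,0,0.001],"grip":0},{"rotation":[0,0,0],"linear":[0,0,0],"grip":0}]'
python3 -m pendant '[{"rotation":[0,0,0],"linear":[0,0,0.001],"grip":0},{"rotation":[0,0,0],"linear":[0,0,0],"grip":0}]'
python3 -m pendant '[{"rotation":[0,0,0],"linear":[0,0,0.0005],"grip":0},{"rotation":[0,0,0],"linear":[0,0,0],"grip":0}]'
```

```text
time_s: 16.3
position: [0.5861, -0.2648, 0.0467]
tool_rot: [3.141, -0.074, -0.0]
contact_force: [0.1, -0.2, -1.7]
opening: 0.0248
time_s: 16.5
position: [0.5862, -0.2649, 0.0461]
tool_rot: [3.14, -0.074, 0.0]
contact_force: [-0.8, 0.5, 1.0]
opening: 0.0249
time_s: 16.7
position: [0.5862, -0.2649, 0.046]
tool_rot: [3.14, -0.074, 0.001]
contact_force: [-2.3, 1.0, 5.8]
opening: 0.0251
```

```bash
python3 -m pendant '[{"rotation":[0,0,0],"linear":[0,0,0],"grip":0.45},{"rotation":[0,0,0],"linear":[0,0,0],"grip":0.5},{"rotation":[0,0,0],"linear":[0,0,0],"grip":0.5},{"rotation":[0,0,0],"linear":[0,0,0],"grip":0.5},{"rotation":[0,0,0],"linear":[0,0,-0.015],"grip":0.5},{"rotation":[0,0,0],"linear":[0,0,-0.03],"grip":0.5},{"rotation":[0,0,0],"linear":[0,0,-0.03],"grip":0.8}]'
python3 -m pendant '[{"rotation":[0,0,0],"linear":[-0.034,0.007,0],"grip":0.9},{"rotation":[0,0,0],"linear":[-0.034,0.007,0],"grip":0.9},{"rotation":[0,0,0],"linear":[-0.033,0.007,0],"grip":0.9},{"rotation":[0,0,0],"linear":[-0.033,0.006,0],"grip":0.9},{"rotation":[0,0,0],"linear":[0,0,0],"grip":0.9},{"rotation":[0,0,0],"linear":[0,0,0],"grip":0.9}]'
python3 - <<'E'
from h import *
im=save('wrist','w7.png');cal=cams.calibration('wrist')
for d in place_of('wrist','bearing_small_mid'): print(d['confidence'],d['point'],w(cal,d['point'],.007))
go(.4514,-.2855,.023,-.047)
E
```

```text
time_s: 17.4
position: [0.5857, -0.2646, 0.1205]
tool_rot: [-3.14, 0.074, 0.002]
contact_force: [1.3, -0.8, -0.2]
opening: 0.056
time_s: 18.0
position: [0.451, -0.2859, 0.1208]
tool_rot: [3.14, -0.075, 0.001]
contact_force: [-0.3, 0.6, 0.2]
opening: 0.0767
0.64 [326.1, 244.9] [ 0.45280638 -0.28743119  0.007     ]
t 18.1 pos [ 0.4521 -0.2857  0.1205] open 0.0767 F [-0.5 -0.1  0.5] turn [ 0.    -0.001  0.   ] shift now-axes [-0.0009 -0.0003  0.0975] shift goal-axes [-0.0008 -0.0002  0.0975]
```

```bash
python3 -m pendant '[{"rotation":[0,0,0],"linear":[0,0.001,0.025],"grip":0.9},{"rotation":[0,0,0],"linear":[0,0,0.03],"grip":0.9},{"rotation":[0,0,0],"linear":[0,0,0.025],"grip":0.9},{"rotation":[0,0,0],"linear":[0,0,0.011],"grip":0.9},{"rotation":[0,0,0],"linear":[0,0,0.007],"grip":0.8},{"rotation":[0,0,0],"linear":[0,0,0],"grip":0.6},{"rotation":[0,0,0],"linear":[0,0,0],"grip":0},{"rotation":[0,0,0],"linear":[0,0,0],"grip":0},{"rotation":[0,0,0],"linear":[0,0,0],"grip":0},{"rotation":[0,0,0],"linear":[0,0,0],"grip":0}]' 40
python3 -m pendant '[{"rotation":[0,0,0],"linear":[0,0,0],"grip":0},{"rotation":[0,0,0],"linear":[0,0,0],"grip":0}]'
python3 -c "
from h import *
go(.5881,.1984,.12,.052)"
```

```text
time_s: 19.1
position: [0.4518, -0.2869, 0.0236]
tool_rot: [3.14, -0.074, 0.003]
contact_force: [0.0, 1.7, 7.6]
opening: 0.0358
time_s: 19.3
position: [0.4518, -0.2869, 0.0236]
tool_rot: [3.14, -0.074, 0.003]
contact_force: [0.2, 1.8, 6.8]
opening: 0.0354
t 19.3 pos [ 0.4518 -0.2869  0.0236] open 0.0354 F [0.2 1.8 6.8] turn [ 0.001 -0.002 -0.099] shift now-axes [ 0.1136 -0.491  -0.0966] shift goal-axes [ 0.1613 -0.4775 -0.0964]
```

```bash
python3 -m pendant '[{"rotation":[0,0,0],"linear":[0,0,-0.015],"grip":0},{"rotation":[0,0,-0.05],"linear":[0,0,-0.03],"grip":0},{"rotation":[0,0,-0.049],"linear":[0,0,-0.03],"grip":0},{"rotation":[0,0,0],"linear":[0.006,-0.017,-0.01],"grip":0},{"rotation":[0,0,0],"linear":[0.0115,-0.034,0],"grip":0},{"rotation":[0,0,0],"linear":[0.0115,-0.034,0],"grip":0},{"rotation":[0,0,0],"linear":[0.0115,-0.034,0],"grip":0},{"rotation":[0,0,0],"linear":[0.0115,-0.034,0],"grip":0},{"rotation":[0,0,0],"linear":[0.0115,-0.034,0],"grip":0},{"rotation":[0,0,0],"linear":[0.0115,-0.034,0],"grip":0}]'
python3 -m pendant '[{"rotation":[0,0,0],"linear":[0.0115,-0.034,0],"grip":0},{"rotation":[0,0,0],"linear":[0.0115,-0.034,0],"grip":0},{"rotation":[0,0,0],"linear":[0.0115,-0.034,0],"grip":0},{"rotation":[0,0,0],"linear":[0.0115,-0.034,0],"grip":0},{"rotation":[0,0,0],"linear":[0.0115,-0.034,0],"grip":0},{"rotation":[0,0,0],"linear":[0.0115,-0.034,0],"grip":0},{"rotation":[0,0,0],"linear":[0.0115,-0.034,0],"grip":0},{"rotation":[0,0,0],"linear":[0.006,-0.0185,0],"grip":0},{"rotation":[0,0,0],"linear":[0,0,0.02],"grip":0},{"rotation":[0,0,0],"linear":[0,0,0],"grip":0}]'
python3 - <<'E'
from h import *
go(.5881,.1984,.0266,.052)
save('wrist','w8.png')
E
```

```text
time_s: 20.3
position: [0.5149, -0.0606, 0.108]
tool_rot: [3.14, 0.081, 0.002]
contact_force: [1.3, -0.4, -0.8]
opening: 0.0356
time_s: 21.3
position: [0.5861, 0.1986, 0.0854]
tool_rot: [3.139, 0.083, -0.005]
contact_force: [-1.0, -0.9, -1.0]
opening: 0.0356
t 21.3 pos [0.5861 0.1986 0.0854] open 0.0356 F [-1.  -0.9 -1. ] turn [0.001 0.003 0.001] shift now-axes [0.0022 0.0002 0.0588] shift goal-axes [0.002  0.0003 0.0588]
```

View pics/w8.png

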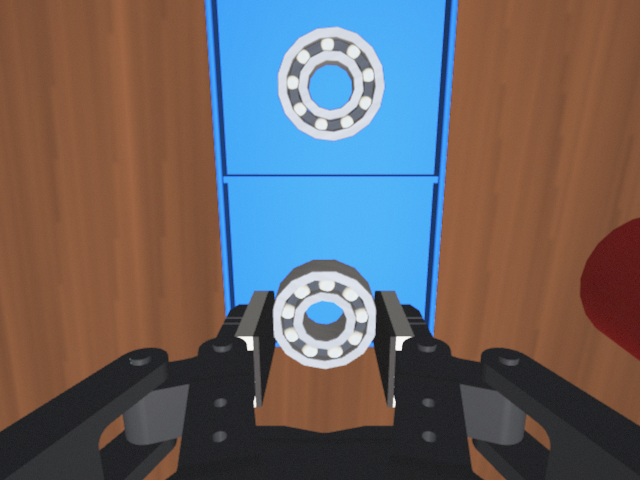

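The large bearing lies flat in its bay at (331,83). The held one at (325,313) is over the other bay.

```bash
python3 -m pendant '[{"rotation":[0,0,0],"linear":[0,0,0.02],"grip":0},{"rotation":[0,0,0],"linear":[0,0,0.02],"grip":0},{"rotation":[0,0,0],"linear":[0,0,0.01],"grip":0},{"rotation":[0,0,0],"linear":[0,0,0.004],"grip":0},{"rotation":[0,0,0],"linear":[0,0,0.002],"grip":0},{"rotation":[0,0,0],"linear":[0,0,0.001],"grip":0},{"rotation":[0,0,0],"linear":[0,0,0],"grip":0},{"rotation":[0,0,0],"linear":[0,0,0],"grip":0}]'
python3 -m pendant '[{"rotation":[0,0,0],"linear":[0,0,0.0007],"grip":0},{"rotation":[0,0,0],"linear":[0,0,0],"grip":0}]'
```

```text
time_s: 22.15
position: [0.5878, 0.1989, 0.0309]
tool_rot: [-3.14, -0.082, -0.001]
contact_force: [-0.2, 0.6, -1.2]
opening: 0.0359
time_s: 22.35
position: [0.5875, 0.1988, 0.0297]
tool_rot: [3.141, 0.082, 0.0]
contact_force: [0.2, 0.0, -2.0]
opening: 0.0357
```

```bash
python3 -m pendant '[{"rotation":[0,0,0],"linear":[0,0,0.0015],"grip":0},{"rotation":[0,0,0],"linear":[0,0,0.001],"grip":0},{"rotation":[0,0,0],"linear":[0,0,0],"grip":0}]'
python3 -m pendant '[{"rotation":[0,0,0],"linear":[0,0,0.0007],"grip":0},{"rotation":[0,0,0],"linear":[0,0,0],"grip":0}]'
```

```text
time_s: 22.65
position: [0.5874, 0.1987, 0.0269]
tool_rot: [3.14, 0.082, -0.0]
contact_force: [-0.8, -0.3, -0.5]
opening: 0.0354
time_s: 22.85
position: [0.5874, 0.1987, 0.0267]
tool_rot: [3.14, 0.082, 0.0]
contact_force: [-2.0, 0.4, 3.4]
opening: 0.0357
```

Contact. I release and go to the rod, with grip point (0.4513,-0.018) and jaw yaw -0.28.

```bash
python3 -m pendant '[{"rotation":[0,0,0],"linear":[0,0,0],"grip":0.6},{"rotation":[0,0,0],"linear":[0,0,0],"grip":0.6},{"rotation":[0,0,0],"linear":[0,0,0],"grip":0.6},{"rotation":[0,0,0],"linear":[0,0,0],"grip":0.6},{"rotation":[0,0,0],"linear":[0,0,-0.02],"grip":0.6},{"rotation":[0,0,0],"linear":[0,0,-0.03],"grip":0.6},{"rotation":[0,0,0.1],"linear":[0,0,-0.04],"grip":0.6},{"rotation":[0,0,0.12],"linear":[0,0,-0.01],"grip":0.6},{"rotation":[0,0,0.112],"linear":[0,0,0],"grip":0.6},{"rotation":[0,0,0],"linear":[0,0,0],"grip":0.6}]'
python3 -c "
from h import *
go(.4513,-.0183,.12,-.28)"
```

```text
time_s: 23.85
position: [0.5877, 0.1988, 0.1269]
tool_rot: [-3.11, 0.441, -0.001]
contact_force: [-0.5, 0.1, -0.2]
opening: 0.0508
t 23.85 pos [0.5877 0.1988 0.1269] open 0.0508 F [-0.5  0.1 -0.2] turn [-0.    -0.001 -0.002] shift now-axes [-0.0707  0.2465  0.0068] shift goal-axes [-0.0711  0.2464  0.0069]
```

```bash
python3 -m pendant '[{"rotation":[0,0,0],"linear":[-0.01,0.035,0],"grip":0.6},{"rotation":[0,0,0],"linear":[-0.01,0.035,0],"grip":0.6},{"rotation":[0,0,0],"linear":[-0.01,0.035,0],"grip":0.6},{"rotation":[0,0,0],"linear":[-0.01,0.035,0],"grip":0.6},{"rotation":[0,0,0],"linear":[-0.01,0.035,0],"grip":0.6},{"rotation":[0,0,0],"linear":[-0.01,0.035,0],"grip":0.6},{"rotation":[0,0,0],"linear":[-0.011,0.036,0],"grip":0.6},{"rotation":[0,0,0],"linear":[0,0,0],"grip":0.6},{"rotation":[0,0,0],"linear":[0,0,0],"grip":0.6}]'
python3 - <<'E'
from h import *
im=save('wrist','w9.png');cal=cams.calibration('wrist')
for d in place_of('wrist','rod_mid'): print(d['confidence'],d['point'],w(cal,d['point'],.008))
go(.4513,-.0183,.024,-.28)
E
```

```text
time_s: 24.75
position: [0.451, -0.0186, 0.1264]
tool_rot: [-3.111, 0.437, -0.0]
contact_force: [0.8, 0.0, 0.2]
opening: 0.0511
0.9 [325.7, 233.5] [ 0.4535808  -0.01419159  0.008     ]
t 24.85 pos [ 0.4519 -0.0176  0.1264] open 0.0513 F [-0.7 -0.8 -0.5] turn [-0.    -0.     0.002] shift now-axes [-0.0004  0.0008  0.1024] shift goal-axes [-0.0004  0.0008  0.1024]
```

View pics/w9.png

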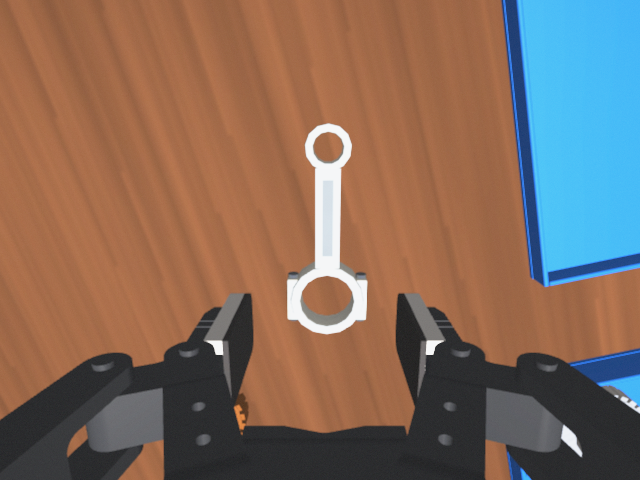

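The rod is aligned with the jaws: beam at (327,220), big eye at (327,298). I shift 4 mm toward the small eye for clearance and grasp.

```bash
python3 -m pendant '[{"rotation":[0,0,0],"linear":[0,-0.004,0.025],"grip":0.6},{"rotation":[0,0,0],"linear":[0,0,0.03],"grip":0.6},{"rotation":[0,0,0],"linear":[0,0,0.026],"grip":0.6},{"rotation":[0,0,0],"linear":[0,0,0.012],"grip":0.6},{"rotation":[0,0,0],"linear":[0,0,0.007],"grip":0.6},{"rotation":[0,0,0],"linear":[0,0,0],"grip":0.4},{"rotation":[0,0,0],"linear":[0,0,0],"grip":0},{"rotation":[0,0,0],"linear":[0,0,0],"grip":0},{"rotation":[0,0,0],"linear":[0,0,0],"grip":0},{"rotation":[0,0,0],"linear":[0,0,0],"grip":0}]' 60
python3 -m pendant '[{"rotation":[0,0,0],"linear":[0,0,0],"grip":0},{"rotation":[0,0,0],"linear":[0,0,0],"grip":0}]'
python3 -c "
from h import *
go(.6146,.0011,.12,-.06)"
```

```text
time_s: 25.85
position: [0.4532, -0.014, 0.0273]
tool_rot: [-3.11, 0.438, -0.003]
contact_force: [-1.1, 1.7, 6.6]
opening: 0.0114
time_s: 26.05
position: [0.4531, -0.014, 0.0273]
tool_rot: [-3.11, 0.438, -0.003]
contact_force: [0.0, 3.4, 6.5]
opening: 0.0118
t 26.05 pos [ 0.4531 -0.014   0.0273] open 0.0118 F [0.  3.4 6.5] turn [-0.001 -0.002 -0.22 ] shift now-axes [ 0.1512 -0.0592 -0.0924] shift goal-axes [ 0.1603 -0.0248 -0.0927]
```

```bash
python3 -m pendant '[{"rotation":[0,0,0],"linear":[0,0,-0.015],"grip":0},{"rotation":[0,0,-0.05],"linear":[0,0,-0.025],"grip":0},{"rotation":[0,0,-0.09],"linear":[0,0,-0.03],"grip":0},{"rotation":[0,0,-0.08],"linear":[0,0,0],"grip":0},{"rotation":[0,0,0],"linear":[0.025,-0.004,0],"grip":0},{"rotation":[0,0,0],"linear":[0.035,-0.005,0],"grip":0},{"rotation":[0,0,0],"linear":[0.035,-0.005,0],"grip":0},{"rotation":[0,0,0],"linear":[0.035,-0.005,0],"grip":0},{"rotation":[0,0,0],"linear":[0.03,-0.005,0],"grip":0},{"rotation":[0,0,0],"linear":[0,0,0],"grip":0}]'
python3 - <<'E'
from h import *
go(.6146,.0011,.0303,-.06)
save('wrist','w10.png')
E
```

```text
time_s: 27.05
position: [0.617, 0.0004, 0.096]
tool_rot: [3.14, -0.094, 0.004]
contact_force: [0.2, -0.3, -2.2]
opening: 0.0116
t 27.05 pos [6.17e-01 4.00e-04 9.60e-02] open 0.0116 F [ 0.2 -0.3 -2.2] turn [ 0.    -0.002  0.   ] shift now-axes [-0.0026 -0.0006  0.0657] shift goal-axes [-0.0025 -0.0006  0.0657]
```

View pics/w10.png

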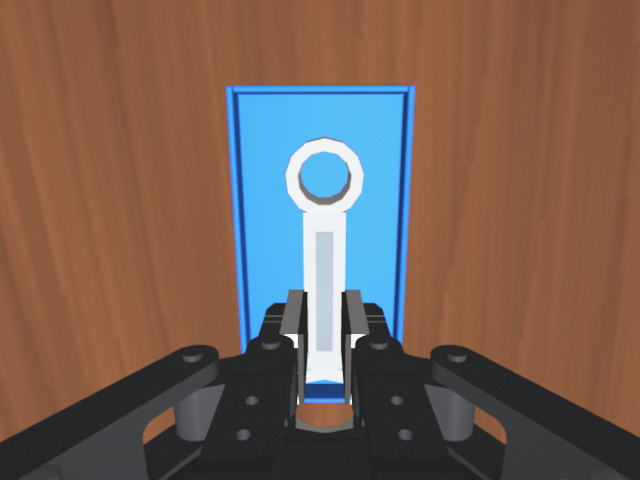

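The rod lies along the tray, beam at (324,290), small eye at (325,175). Next I lower it.

```bash
python3 -m pendant '[{"rotation":[0,0,0],"linear":[-0.001,0,0.02],"grip":0},{"rotation":[0,0,0],"linear":[0,0,0.02],"grip":0},{"rotation":[0,0,0],"linear":[0,0,0.014],"grip":0},{"rotation":[0,0,0],"linear":[0,0,0.005],"grip":0},{"rotation":[0,0,0],"linear":[0,0,0.002],"grip":0},{"rotation":[0,0,0],"linear":[0,0,0.001],"grip":0},{"rotation":[0,0,0],"linear":[0,0,0],"grip":0},{"rotation":[0,0,0],"linear":[0,0,0],"grip":0}]'
python3 -m pendant '[{"rotation":[0,0,0],"linear":[0,0,0.001],"grip":0},{"rotation":[0,0,0],"linear":[0,0,0],"grip":0}]'
```

```text
time_s: 27.9
position: [0.6128, 0.0002, 0.0351]
tool_rot: [3.14, -0.094, 0.001]
contact_force: [0.5, 0.6, -2.7]
opening: 0.0113
time_s: 28.1
position: [0.6126, 0.0002, 0.0336]
tool_rot: [3.14, -0.094, 0.0]
contact_force: [0.0, -0.5, -2.0]
opening: 0.0116
```

```bash
python3 -m pendant '[{"rotation":[0,0,0],"linear":[0,0,0.0015],"grip":0},{"rotation":[0,0,0],"linear":[0,0,0.001],"grip":0},{"rotation":[0,0,0],"linear":[0,0,0],"grip":0}]'
python3 -m pendant '[{"rotation":[0,0,0],"linear":[0,0,0.0007],"grip":0},{"rotation":[0,0,0],"linear":[0,0,0],"grip":0}]'
```

```text
time_s: 28.4
position: [0.6123, 0.0002, 0.0306]
tool_rot: [3.14, -0.094, -0.001]
contact_force: [0.3, 0.8, -2.2]
opening: 0.0117
time_s: 28.6
position: [0.6125, 0.0002, 0.0304]
tool_rot: [3.14, -0.094, -0.0]
contact_force: [-0.9, -0.1, 2.2]
opening: 0.0115
```

Contact. I release, lift, back off toward the robot and look at the result.

```bash
python3 -m pendant '[{"rotation":[0,0,0],"linear":[0,0,0],"grip":0.35},{"rotation":[0,0,0],"linear":[0,0,0],"grip":0.4},{"rotation":[0,0,0],"linear":[0,0,0],"grip":0.4},{"rotation":[0,0,0],"linear":[0,0,0],"grip":0.4},{"rotation":[0,0,0],"linear":[0,0,-0.015],"grip":0.4},{"rotation":[0,0,0],"linear":[0,0,-0.03],"grip":0.4},{"rotation":[0,0,0],"linear":[0,0,-0.04],"grip":0.4},{"rotation":[0,0,0],"linear":[-0.03,0,-0.04],"grip":0.4},{"rotation":[0,0,0],"linear":[-0.04,0,-0.03],"grip":0.4}]'
python3 -m pendant '[{"rotation":[0,0,0],"linear":[-0.04,0,-0.02],"grip":0.4},{"rotation":[0,0,0],"linear":[-0.04,0,0],"grip":0.4},{"rotation":[0,0,0],"linear":[-0.04,0,0],"grip":0.4},{"rotation":[0,0,0],"linear":[-0.04,0,0],"grip":0.4},{"rotation":[0,0,0],"linear":[-0.03,0,0],"grip":0.4},{"rotation":[0,0,0],"linear":[0,0,0],"grip":0.4},{"rotation":[0,0,0],"linear":[0,0,0],"grip":0.4}]'
python3 - <<'E'
from h import *
im=save('top','top3.png');cal=cams.calibration('top')
T={'tray_plain':(.5872,-.2279,-.047),'tray_twobay':(.5859,.2403,.052),'tray_narrow':(.6149,.0019,-.06)}
for n,z,t in [('gear_large_mid',.021,'tray_plain'),('gear_small_mid',.021,'tray_plain'),('bearing_large_mid',.01,'tray_twobay'),('bearing_small_mid',.01,'tray_twobay'),('rod_mid',.011,'tray_narrow'),('oil_can',0,None),('hammer',0,None)]:
    for d in place_of('top',n):
        p=w(cal,d['point'],z)[:2];l=None
        if t: x,y,a=T[t];l=np.array([[np.cos(a),np.sin(a)],[-np.sin(a),np.cos(a)]])@(p-[x,y])
        print(n,round(d['confidence'],2),np.round(d['point']),p.round(4),'in tray',None if l is None else l.round(4))
save('','top3c.png',cv2.resize(im[120:300,150:530],None,fx=2.1,fy=2.1,interpolation=2))
E
```

```text
time_s: 29.5
position: [0.5436, 0.0044, 0.1872]
tool_rot: [-3.14, 0.095, -0.004]
contact_force: [-0.5, 0.3, 0.4]
opening: 0.0343
time_s: 30.2
position: [0.3532, 0.0159, 0.2058]
tool_rot: [-3.14, 0.094, -0.003]
contact_force: [-0.1, 0.6, -0.6]
opening: 0.0343
gear_large_mid 0.79 [441. 228.] [ 0.5879 -0.1894] in tray [-0.0011  0.0385]
gear_large_mid 0.59 [246. 148.] [0.7446 0.1896] in tray [0.1376 0.4244]
gear_small_mid 0.67 [481. 227.] [ 0.5893 -0.2667] in tray [ 0.0039 -0.0386]
gear_small_mid 0.24 [247. 146.] [0.7505 0.1884] in tray [0.1435 0.4235]
bearing_large_mid 0.74 [196. 229.] [0.5842 0.2812] in tray [0.0005 0.041 ]
bearing_large_mid 0.56 [124. 296.] [0.4531 0.4104] in tray [-0.1237  0.1768]
bearing_small_mid 0.62 [240. 231.] [0.58   0.1969] in tray [-0.0082 -0.0431]
rod_mid 0.66 [339. 216.] [0.6108 0.0047] in tray [-0.0043  0.0025]
rod_mid 0.59 [239. 230.] [0.5817 0.1977] in tray [-0.0448  0.1935]
oil_can 0.82 [245. 146.] [0.7584 0.1953] in tray None
hammer 0.71 [469. 158.] [ 0.7364 -0.2585] in tray None
```

View pics/top3c.png

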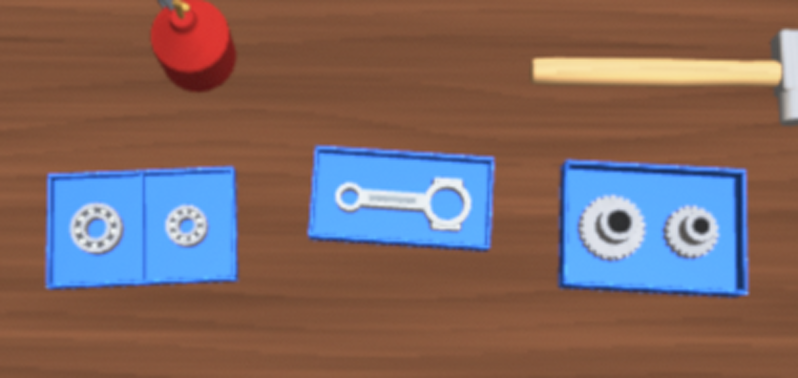

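All five parts lie flat in their trays, well inside the limits. I hand the job in.

```bash
python3 -c "
from h import *
print(r.close_job())"
```

```text
the job is handed in; nothing more can be done
None
```

All five parts are in their trays and the job is handed in, at about 30 s of the 109 s. Both gears are in the deep tray with hubs up, one bearing is in each bay, and the rod lies lengthwise in the narrow tray.

- **Last checks:** From the top camera, every part is well inside its tray limits. The largest offset is the small bearing, about 8 mm off its bay centre in x, where 35 mm is allowed. The last picture shows all five lying flat.
- **Bystanders:** The oil can and hammer show no displacement beyond detector noise, at most 7 mm. The robot was clear of everything, and the brown look-alikes were not touched.
- **Disagreements:** The wrist network once reported the brown bearing instead of the steel one, so I went by colour and the picture. The measured grip openings were 2–3 mm smaller than the parts' widths, and the grasps held anyway.
- **Large bearing:** I released it on height alone, because floor contact did not show clearly in the force. Any drop should have been under about 1 mm.

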